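# Hang up the nesting dippers

## Task

Put away the set of steel dippers: hang all that are here on the one upturned hook by the eyes in their handles, the largest first and then each next smaller one, so that its cup nests inside the one before. The smallest, with the red handle, has slipped into the narrow gap between the two grey bins: draw it out of the gap with the bent rod, not with the fingers, before you pick it up, and stand the rod back in its white holder when you have finished with it. Leave the other things on the worktop alone.

Things in the scene. Friction and masses are not known exactly. Their poses are not given: they have to be found in the camera images.
- dipper_xl_cup (a point): largest dipper: a steel cup 92 mm wide and 52 mm high (wall 2.5 mm, flat floor), standing on the draining board or worktop; this point is the cup's centre, half-way up. A strap 12 mm wide rises from the rim at +x, up to the level green bar
- dipper_xl_grip (a point): green handle bar of the largest dipper, level, 12 mm wide and 8 mm thick; it runs in +x away from the cup to the eye. This point is the middle of the bar's thickness, 100 mm above the cup's underside and 55 mm from the cup's axis: pinch across the bar (along y) from above, with the fingertips little below the bar. z is up
- dipper_xl_eye (a point): centre of the eye of the green dipper: an upright slot right through the end of the bar, 13 mm along x by 19 mm along y, in a frame 21 x 27 mm and 8 mm thick; 29 mm from the grip point in +x, same height and axes
- dipper_l_cup (a point): second largest dipper: a steel cup 74 mm wide and 44 mm high (wall 2.5 mm, flat floor), standing on the draining board or worktop; this point is the cup's centre, half-way up. A strap 12 mm wide rises from the rim at +x, up to the level blue bar
- dipper_l_grip (a point): blue handle bar of the second largest dipper, level, 14 mm wide and 8 mm thick; it runs in +x away from the cup to the eye. This point is the middle of the bar's thickness, 94 mm above the cup's underside and 46 mm from the cup's axis: pinch across the bar (along y) from above, with the fingertips little below the bar. z is up
- dipper_l_eye (a point): centre of the eye of the blue dipper: an upright slot right through the end of the bar, 13 mm along x by 19 mm along y, in a frame 21 x 27 mm and 8 mm thick; 36 mm from the grip point in +x, same height and axes
- dipper_m_cup (a point): third largest dipper: a steel cup 56 mm wide and 36 mm high (wall 2.5 mm, flat floor), standing on the draining board or worktop; this point is the cup's centre, half-way up. A strap 12 mm wide rises from the rim at +x, up to the level yellow bar
- dipper_m_grip (a point): yellow handle bar of the third largest dipper, level, 16 mm wide and 8 mm thick; it runs in +x away from the cup to the eye. This point is the middle of the bar's thickness, 88 mm above the cup's underside and 37 mm from the cup's axis: pinch across the bar (along y) from above, with the fingertips little below the bar. z is up
- dipper_m_eye (a point): centre of the eye of the yellow dipper: an upright slot right through the end of the bar, 13 mm along x by 19 mm along y, in a frame 21 x 27 mm and 8 mm thick; 43 mm from the grip point in +x, same height and axes
- dipper_s_cup (a point): smallest dipper: a steel cup 36 mm wide and 30 mm high (wall 2.5 mm, flat floor), standing on the draining board or worktop; this point is the cup's centre, half-way up. A strap 12 mm wide rises from the rim at +x, up to the level red bar
- dipper_s_grip (a point): red handle bar of the smallest dipper, level, 18 mm wide and 8 mm thick; it runs in +x away from the cup to the eye. This point is the middle of the bar's thickness, 82 mm above the cup's underside and 27 mm from the cup's axis: pinch across the bar (along y) from above, with the fingertips little below the bar. z is up
- dipper_s_eye (a point): centre of the eye of the red dipper: an upright slot right through the end of the bar, 13 mm along x by 19 mm along y, in a frame 21 x 27 mm and 8 mm thick; 50 mm from the grip point in +x, same height and axes
- hook_seat (a point): hook stand (fixed): a dark steel arm comes forward from a post and ends in an upturned flat tip, 6 mm (x) by 12 mm (y) thick. This point is on top of the arm at the foot of the tip, 125 mm above the worktop; the tip rises 43 mm from it, slimmer for the last 5 mm. x runs back to the post, 55 mm behind; hung cups stand on the -x side, bars along x, eyes stacked 8 mm apart
- hook_rest (a point): rubber rest of the hook stand, 60 mm wide: middle of its front face, 36 mm in front of the tip and 56 mm above the worktop. The back of the first cup leans on it; each next cup hangs inside the one before, and hung cups lean back a few degrees
- gap_mouth (a point): middle of the mouth of the narrow gap between the two grey storage bins (fixed), on the worktop. x runs into the gap, which is 48 mm wide, 170 mm long and closed at the far end by a panel; bins 163 mm high, with 14 mm knobs on the lids, each bin 58 mm wide. The red dipper stands in the gap with its eye toward the mouth
- rod_grip (a point): bent rod: wooden grip 16 x 16 x 50 mm, this point 20 mm below its top; steel shaft 8 mm thick straight below, at the bottom offset to one side and bent into a foot that lies across. z is up the shaft; the sides of the grip lie along x and y; the foot lies along y
- rod_foot (a point): middle of the rod's foot, a round bar 8 mm thick reaching 17 mm either way along y, its axis 4 mm above the rod's lowest point; 216 mm below the grip point, on the shaft's axis
- holder_in (a point): rod holder (fixed), an open upright white sleeve 90 mm high, inside 18 mm (x) by 42 mm (y): this point is the middle of its inner floor, 6 mm above the worktop. The rod stands in it on its foot, the foot along the holder's y (either way round); it may lean up to about 0.3 rad in it
- lemon: lemon, 72 mm (bystander, loose); origin at its underside. A wall cupboard hangs over it: underside 275 mm above the worktop, its front runs from about (0.67, 0.09) to (0.80, 0.60); keep the wrist clear of it
- paprika: small orange spice jar with white lid, 52 x 70 mm (bystander, loose); origin at its underside
- salt: salt shaker, 44 x 90 mm (bystander, loose); origin at its underside
- plum_tin: food tin, 57 x 72 mm (bystander, loose); origin at its underside
Mind the look-alikes: they are no part of the job. Leave any pink look-alike of the part that bears holder_in alone.

How it is judged:
By the outcome, as a careful person would: the job done as asked, in the order asked, and still so for the second after the job is handed in, with the robot touching nothing.
Of dipper_xl, dipper_l, dipper_m only 2 to 3 are there at a start; the rules pass over those that are not, and their reading is None.
At some moment in a run one of dipper_xl, dipper_l, dipper_m may be knocked a few centimetres aside while the robot is not near it.
It also fails if it takes over 208 s, if anything falls off the work surface, if the arm or the gripper's body presses on something with over 40 N, if the wrist force passes 120 N, or if a joint passes its speed limit or range.

## Robot

A 6-joint arm with a two-finger parallel gripper is mounted at the origin on a cart in front of the work surface, level with it; the furniture and walls round the work are solid. World frame = base frame: x ahead of the robot, y to its left, z up, the work surface at z = 0. Lengths are in m, angles in rad, forces in N, time in s.
With the tool pointing down it reaches from about 0.325 to 0.775 m from the base axis. Payload 5.5 kg.
Tool frame: the origin (TCP) lies between the finger pads; the fingertips stand 8 mm ahead of it and the grasp point (between the pads) lies 11 mm behind it (tcp_to_tips is the distance from the TCP to the fingertips, in m); z points along the fingers, y is the line along which they close (so a half turn about z gives the same grasp; the last joint's range is limited). The gripper opens to 88 mm and grips with 3 to 60 N. Pads are 20 mm wide; open, the fingers measure 115 mm over their backs; the gripper's body (75 mm by 178 mm) begins 61 mm behind the grasp point.
Start: joints at [-1.367, 0.091, 1.231, -0, 1.82, -0.057], TCP at [0.155, -0.58, 0.231] pointing down, gripper open.
Joint ranges: [-2.87, 2.87], [-0.86, 2.18], [0.17, 2.46], [-1.51, 4.65], [0.06, 2.69], [-2.65, 2.65]. Speed limits (rad/s): [2.57, 2.57, 3.01, 3.14, 3.14, 3.14].

## Interface

Orientations are given as a unit quaternion [w, x, y, z].
In Python, from bench import * gives the robot as it stands. Calls block until the motion is done:
- move_to(position, orientation): joint-space move of the TCP to a pose.
- move_l(position, speed=0.15, orientation=None): straight line of the TCP; orientation=None keeps the orientation; speed is the mean speed in m/s.
- movej(angles): joint-space move.
- gripper_open() and close(): open the fingers fully, or close them until they stop; the grip force is fixed at half the most.
- hold(seconds).
- inverse_kinematics(position, orientation): joint angles nearest the present ones, or None.
- state(): the state.
- get_image(name): name is "side" or "top" or "wrist"; returns a dict with "frame" (384x512x3 uint8, blue, green, red), "depth" (384x512 float32, m along the optical axis (not along the pixel's ray), 0 where there is no reading), "camera_matrix" (3x3 intrinsics, pixels), "view" (4x4, takes a point from world to camera coordinates). Camera axes: x right, y up, looking along -z (the intrinsics and any distortion apply to the point x, -y, -z); pixel columns grow to the right and rows downward; lengths in m; the calibration is good to about 2 mm. A picture is of the moment at which its call begins.
A pose or a line that the arm cannot do raises IKError and nothing moves.
- job_done(): hands the job in; it is judged then, once.
The state is a dict: "time": time; "joint_pos": joint angles; "dq": joint speeds; "joint_torque": joint torques, N m; "ee_pos": TCP position; "ee_rot": TCP orientation; "ft_force": force on the tool from outside, world axes, zero at the start; "moment": the same for the moment, N m; "finger_gap": finger opening in m; "finger_force": force on a finger pad.
Only numpy, scipy, OpenCV 4.12 (cv2) and the standard library are available. Lean on these libraries where they do the work, as an engineer would, in place of code of your own. Each camera call takes 0.05 s, during which the arm holds its last target. There are 200 camera calls.

## Working session

There is one attempt and no reset: what is moved stays moved. The work goes in short steps, each a Python script; the robot and the scene stay as the last script left them, time stands still between calls to the robot, and variables do not carry over. Pictures are saved under pics/ and viewed, at most 16 in all, crops included, and the job is handed in when it is done.

```bash
ls; mkdir -p pics; python3 - <<'E'
from bench import *
import cv2,numpy as np
for n in ["side","top"]:
    d=get_image(n); cv2.imwrite(f"pics/{n}0.png",d["frame"]); np.savez(f"{n}0.npz",**d)
    print(n,d["camera_matrix"].round(1).tolist(),d["view"].round(3).tolist(),d.keys(),(d["depth"]>0).mean())
print(state())
E
```

```text
pics
side [[427.4, 0.0, 255.9], [0.0, 427.4, 192.4], [0.0, 0.0, 1.0]] [[0.385, -0.923, 0.004, -0.102], [0.799, 0.336, 0.499, -0.502], [-0.462, -0.189, 0.866, -1.375], [0.0, 0.0, 0.0, 1.0]] dict_keys(['frame', 'depth', 'camera_matrix', 'view']) 0.9909159342447916
top [[499.1, 0.0, 266.0], [0.0, 499.1, 194.0], [0.0, 0.0, 1.0]] [[-0.021, -1.0, 0.014, 0.085], [0.995, -0.019, 0.102, -0.511], [-0.102, 0.016, 0.995, -1.605], [0.0, 0.0, 0.0, 1.0]] dict_keys(['frame', 'depth', 'camera_matrix', 'view']) 0.9958648681640625
{'time': 0.1, 'joint_pos': array([-1.36666435e+00,  9.17994354e-02,  1.23175648e+00, -1.74828498e-05,
        1.81979463e+00, -5.67087939e-02]), 'dq': array([ 1.97784692e-05, -3.29681813e-04, -4.07745977e-03, -7.41467693e-04,
        1.01178133e-03, -1.58166672e-03]), 'joint_torque': array([ 3.74544776e-03, -4.47858739e+01, -4.07568812e+01,  7.01282336e-02,
        2.84241582e-02, -1.14333900e-04]), 'ee_pos': array([ 0.15467295, -0.57946385,  0.22961551]), 'ee_rot': array([-8.75931720e-04,  9.91507206e-01,  1.30048789e-01, -7.31803126e-05]), 'ft_force': array([0.51579092, 0.70130167, 0.37608589]), 'moment': array([-0.03186114, -0.00791637, -0.00188568]), 'finger_force': 0.0, 'finger_gap': 0.08778731876136674}
```

```bash
python3 -c "
import cv2
for n in ['side','top']:
    cv2.imwrite(f'pics/{n}0b.png',cv2.resize(cv2.imread(f'pics/{n}0.png'),(800,600),interpolation=cv2.INTER_CUBIC))"
```

```text
(no output)
```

View pics/top0b.png

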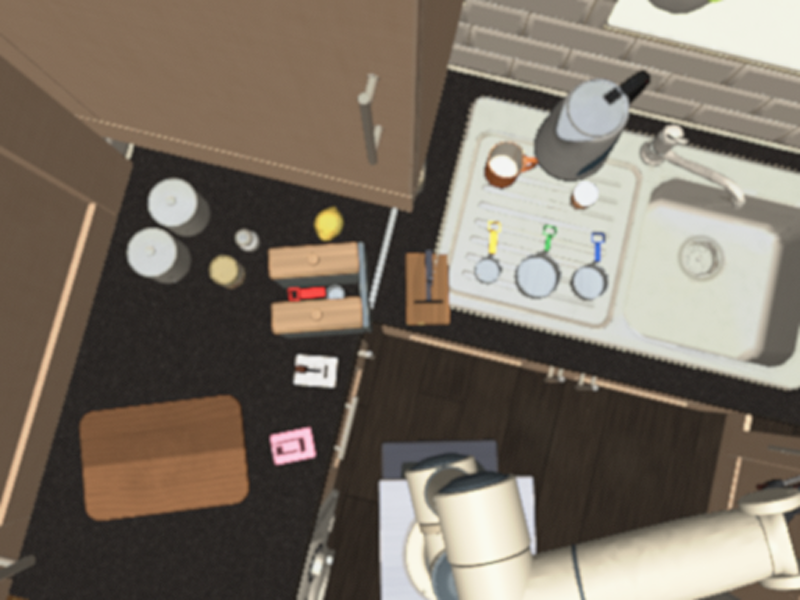

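View pics/side0b.png

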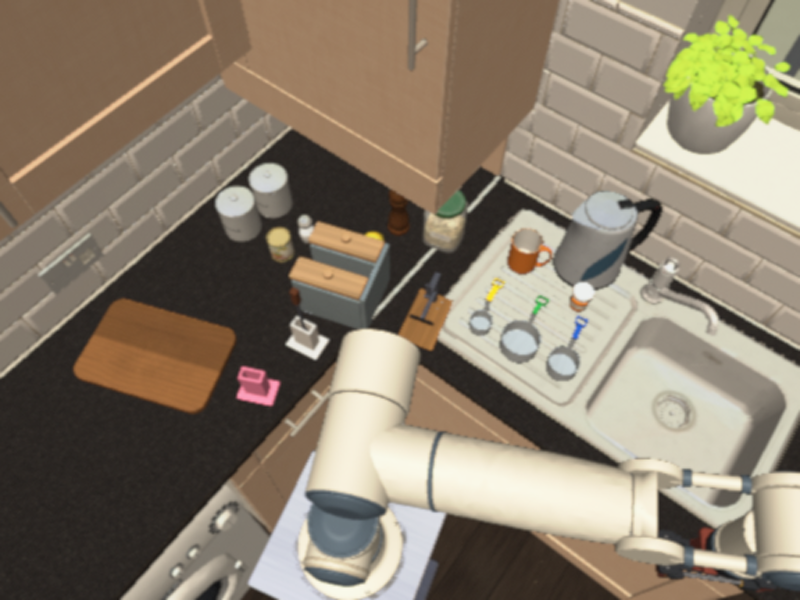

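The top view (800 px wide) shows yellow (490,250), green (540,260) and blue (592,265) dippers on the drainer, cups toward the robot. The red dipper is in the gap (315,293), mouth to the left. The hook stand is at (428,290), the white holder with the rod at (315,371), and the pink look-alike at (292,446), which I'll ignore. Other look-alikes are the orange mugs at (500,170) and the white canisters; none of these are targets.

```bash
cat > h.py <<'E'
from bench import *
import cv2, numpy as np
from scipy.spatial.transform import Rotation as R
def world(d,u,v,z=None):
    K,V=d["camera_matrix"],d["view"]; Rm,t=V[:3,:3],V[:3,3]
    r=np.array([(u-K[0,2])/K[0,0],-(v-K[1,2])/K[1,1],-1.0])
    o=-Rm.T@t; w=Rm.T@r
    if z is None: return o+w*d["depth"][int(round(v)),int(round(u))]
    return o+w*(z-o[2])/w[2]
def cloud(d):
    K,V=d["camera_matrix"],d["view"]; h,w=d["depth"].shape
    u,v=np.meshgrid(np.arange(w),np.arange(h)); D=d["depth"]
    P=np.stack([(u-K[0,2])/K[0,0]*D,-(v-K[1,2])/K[1,1]*D,-D],-1)
    return (P-V[:3,3])@V[:3,:3]
def project(d,p):
    c=d["view"][:3,:3]@np.array(p)+d["view"][:3,3]; K=d["camera_matrix"]
    return K[0,0]*c[0]/-c[2]+K[0,2], K[1,1]*-c[1]/-c[2]+K[1,2]
HUE=dict(red=(172,6),yellow=(22,34),green=(45,85),blue=(100,128))
def mask(d,c,smin=120,vmin=60):
    H=cv2.cvtColor(d["frame"],cv2.COLOR_BGR2HSV); lo,hi=HUE[c]; h=H[...,0]
    m=((h>=lo)&(h<=hi)) if lo<hi else ((h>=lo)|(h<=hi))
    return m&(H[...,1]>smin)&(H[...,2]>vmin)
def down(yaw): # tool pointing down, tool y axis at heading yaw (closing line)
    y=np.array([np.cos(yaw),np.sin(yaw),0]); z=np.array([0,0,-1.]); x=np.cross(y,z)
    return R.from_matrix(np.stack([x,y,z],1)).as_quat(scalar_first=True)
def snap(n,f=None):
    d=get_image(n)
    if f: cv2.imwrite(f"pics/{f}.png",cv2.resize(d["frame"],(800,600),interpolation=cv2.INTER_CUBIC)); np.savez(f+".npz",**d)
    return d
E
python3 - <<'E'
from h import *
d=dict(np.load("top0.npz")); C=cloud(d)
s=1.5625
roi=dict(red=(285,280,335,310),yellow=(480,215,505,260),green=(540,220,560,260),blue=(588,225,608,262))
for c,(a,b,e,f) in roi.items():
    m=mask(d,c); k=np.zeros_like(m); k[int(b/s):int(f/s),int(a/s):int(e/s)]=1; m&=k
    P=C[m]; 
    print(c,m.sum(),np.median(P,0).round(3),P.min(0).round(3),P.max(0).round(3))
for n,u,v in [("cupY",488,270),("cupG",537,278),("cupB",588,283),("board",515,250),("base hook",412,300),("hookpost",430,258),("arm",429,280),("rest",428,301),("binA",275,262),("binA2",358,262),("binB",276,318),("binB2",358,315),("bin front corner",271,248),("bin c",270,277),("binB c",272,304),("panel",364,285),("holder",315,372),("rodtop",302,371),("rodoth",325,372),("redcup",336,293),("worktop",230,330),("cupboard",400,205)]:
    print(n,world(d,u/s,v/s).round(3))
E
```

```text
red 206 [0.536 0.301 0.082] [ 0.51   0.258 -0.011] [0.557 0.35  0.159]
yellow 50 [ 0.629 -0.082  0.09 ] [ 0.608 -0.089  0.082] [ 0.655 -0.075  0.097]
green 9 [ 0.627 -0.191  0.1  ] [ 0.614 -0.196  0.096] [ 0.636 -0.191  0.106]
blue 33 [ 0.605 -0.292  0.097] [ 0.587 -0.296  0.088] [ 0.623 -0.288  0.101]
cupY [ 0.583 -0.081  0.004]
cupG [ 0.564 -0.186  0.   ]
cupB [ 0.551 -0.294  0.003]
board [ 0.626 -0.141 -0.002]
base hook [0.522 0.082 0.007]
hookpost [0.592 0.046 0.124]
arm [0.546 0.049 0.137]
rest [0.514 0.05  0.056]
binA [0.583 0.345 0.164]
binA2 [0.581 0.186 0.159]
binB [0.475 0.343 0.164]
binB2 [0.478 0.187 0.164]
bin front corner [0.612 0.354 0.158]
bin c [ 0.577  0.383 -0.002]
binB c [0.503 0.351 0.16 ]
panel [0.537 0.175 0.155]
holder [0.374 0.288 0.002]
rodtop [0.372 0.283 0.247]
rodoth [0.373 0.262 0.06 ]
redcup [ 0.54   0.243 -0.001]
worktop [ 0.466  0.468 -0.004]
cupboard [0.66  0.103 0.293]
```

```bash
python3 - <<'E'
from h import *
print(R.from_quat(state()["ee_rot"],scalar_first=True).as_matrix().round(2).tolist())
move_l([0.155,-0.56,0.35],0.2)
q=inverse_kinematics([0.50,-0.19,0.42],down(np.pi/2)); q2=inverse_kinematics([0.50,-0.19,0.42],down(-np.pi/2)); print(q,q2)
move_to([0.50,-0.19,0.40],down(np.pi/2) if abs(q[5])<abs(q2[5]) else down(-np.pi/2))
d=snap("wrist","w1"); print(d["view"].round(3).tolist(),d["camera_matrix"][0,0]); print(state()["ee_pos"],state()["time"])
move_to([0.38,0.22,0.42],down(np.pi/2))
d=snap("wrist","w2"); print(state()["joint_pos"],state()["time"])
a,b=[cv2.resize(cv2.imread(f"pics/{n}.png"),(400,300)) for n in("w1","w2")]
E
```

```text
[[0.97, 0.26, -0.0], [0.26, -0.97, 0.0], [0.0, -0.0, -1.0]]
[-4.26755178e-01  4.44859305e-02  9.33020003e-01 -4.44089210e-16
  2.16408672e+00 -1.99755150e+00] [-4.26755178e-01  4.44859305e-02  9.33020003e-01 -4.44089210e-16
  2.16408672e+00  1.14404115e+00]
[[-0.002, -1.0, -0.001, -0.189], [0.953, -0.001, -0.304, -0.387], [0.304, -0.001, 0.953, -0.705], [0.0, 0.0, 0.0, 1.0]] 321.07138048535484
[ 0.49973693 -0.19084771  0.39968307] 2.75
[ 4.46290159e-01 -2.05228539e-01  1.16852320e+00 -1.33518548e-04
  2.17854251e+00 -1.12301137e+00] 4.7583
```

View pics/w1.png

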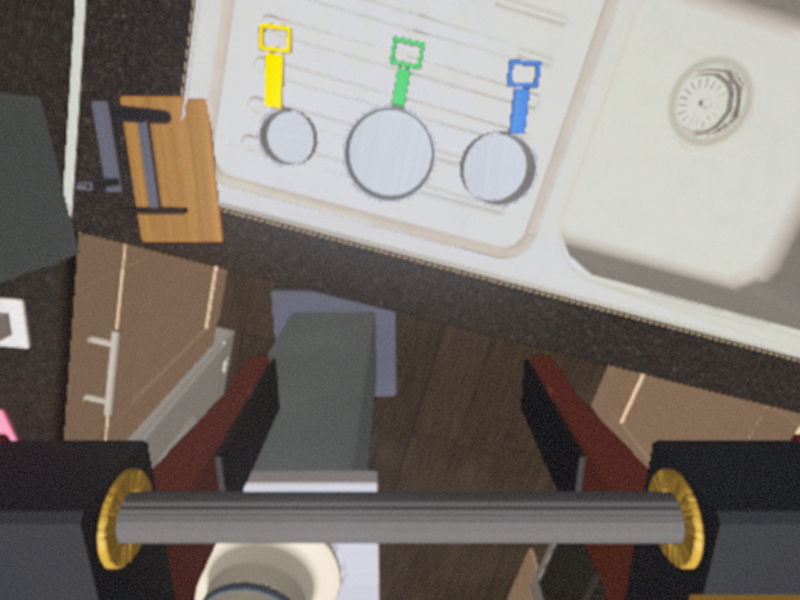

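View pics/w2.png

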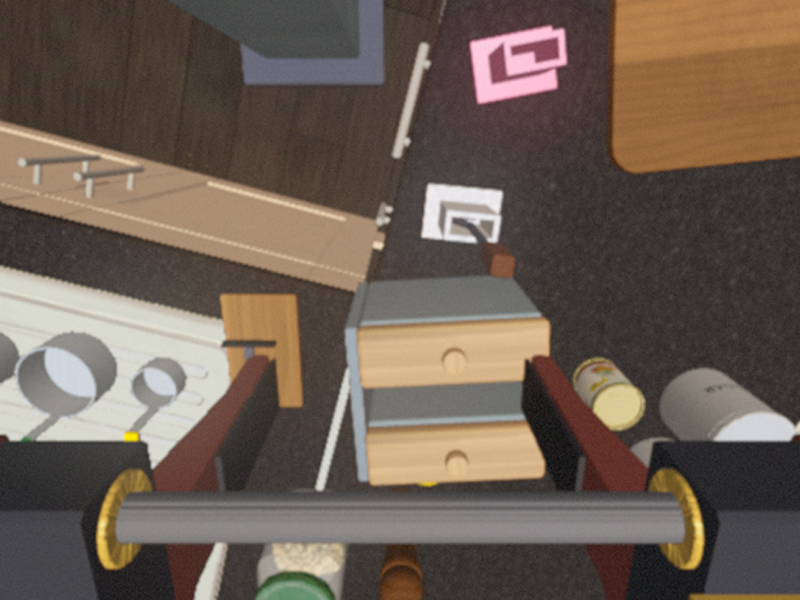

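w1: yellow grip (272,80) eye (275,38), green grip (400,85) eye (407,52), blue grip (520,110) eye (524,73); the hook stand has a post at (105,145), arm at (148,160) and rest at (160,210). w2 (rotated view): white holder opening (470,222), with the rod leaning out of it and its wooden top at (502,258). The pink holder at (520,60) is left alone.

```bash
python3 - <<'E'
from h import *
for f,s in (("w2",1.5625),("top0",1.5625)):
    d=dict(np.load(f+".npz")); C=cloud(d)
    near=(abs(C[...,0]-0.375)<0.07)&(abs(C[...,1]-0.28)<0.07)
    for lo,hi in [(0.02,0.08),(0.085,0.10),(0.12,0.19),(0.2,0.235),(0.235,0.26)]:
        m=near&(C[...,2]>lo)&(C[...,2]<hi); P=C[m]
        if len(P): 
            print(f,lo,len(P),P.mean(0).round(3),P.min(0).round(3),P.max(0).round(3))
    if f=="w2":
        m=near&(C[...,2]>0.235)&(C[...,2]<0.26); v,u=np.where(m); print(cv2.minAreaRect(np.float32(C[m][:,:2])))
        m=near&(C[...,2]>0.085)&(C[...,2]<0.10); print(cv2.minAreaRect(np.float32(C[m][:,:2])))
        m=near&(C[...,2]<0.02)&(d["frame"].min(2)>150); print(C[m].mean(0),cv2.minAreaRect(np.float32(C[m][:,:2])))
        im=cv2.imread("pics/w2.png")[140:320,380:580]; cv2.imwrite("pics/w2c.png",cv2.resize(im,(800,600)[:1]+(720,) if 0 else (666,600),interpolation=cv2.INTER_CUBIC))
E
```

```text
w2 0.02 390 [0.376 0.287 0.055] [0.363 0.262 0.02 ] [0.391 0.317 0.08 ]
w2 0.085 317 [0.377 0.288 0.09 ] [0.363 0.263 0.085] [0.392 0.316 0.099]
w2 0.12 61 [0.376 0.288 0.15 ] [0.375 0.285 0.121] [0.381 0.292 0.178]
w2 0.2 144 [0.374 0.286 0.219] [0.37  0.281 0.201] [0.385 0.296 0.235]
w2 0.235 250 [0.377 0.288 0.245] [0.37  0.281 0.235] [0.386 0.298 0.248]
((0.3782790005207062, 0.2892632484436035), (0.016423314809799194, 0.015975704416632652), 86.89167022705078)
((0.3789384365081787, 0.289577841758728), (0.05217829719185829, 0.028235364705324173), 84.32003784179688)
[0.3656388  0.28117958 0.00211141] ((0.36952751874923706, 0.268879234790802), (0.14873798191547394, 0.08064912259578705), 66.82025909423828)
top0 0.02 32 [0.378 0.271 0.056] [0.364 0.26  0.02 ] [0.404 0.32  0.08 ]
top0 0.085 61 [0.378 0.283 0.09 ] [0.363 0.261 0.085] [0.395 0.312 0.099]
top0 0.12 4 [0.378 0.285 0.136] [0.375 0.283 0.123] [0.381 0.286 0.143]
top0 0.2 10 [0.377 0.281 0.215] [0.371 0.278 0.201] [0.385 0.288 0.226]
top0 0.235 31 [0.379 0.286 0.244] [0.371 0.279 0.239] [0.385 0.293 0.25 ]
```

View pics/w2c.png

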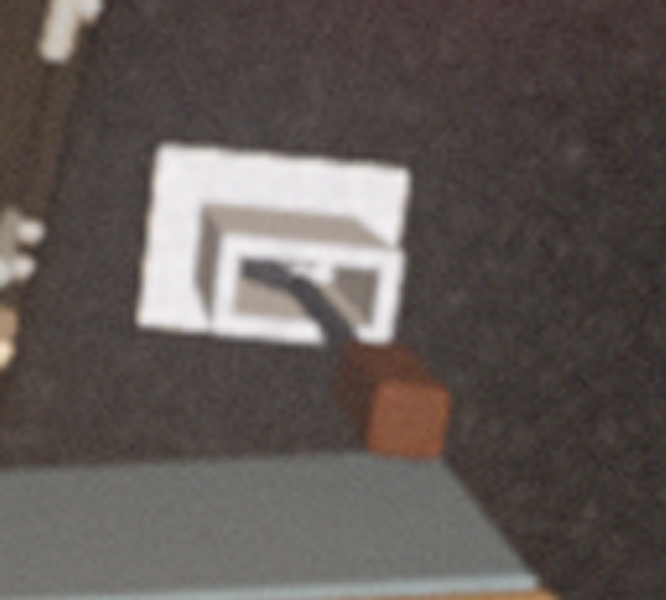

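Close crop: the rod stands upright in the white sleeve, its grip top at (407,418). Its shaft is cranked along the holder's long axis (world y) at the bottom.

```bash
python3 - <<'E'
from h import *
d=dict(np.load("w2.npz")); C=cloud(d)
lid=(C[...,2]>0.15)&(C[...,2]<0.172)&(C[...,1]>0.15)&(C[...,1]<0.4)&(C[...,0]>0.43)&(C[...,0]<0.64)
n,l,st,ce=cv2.connectedComponentsWithStats(lid.astype(np.uint8))
for i in range(1,n):
    if st[i,4]>300:
        P=C[l==i]; print(st[i,4],P.mean(0).round(3),cv2.minAreaRect(np.float32(P[:,:2])))
d=dict(np.load("top0.npz")); m=mask(d,"red"); k=np.zeros_like(m); k[178:200,180:216]=1; m&=k
v,u=np.where(m); P=np.array([world(d,a,b,0.086) for a,b in zip(u,v)]); print("red",len(P),P.min(0).round(3),P.max(0).round(3),cv2.minAreaRect(np.float32(P[:,:2])))
C=cloud(d)
g=(C[...,2]<0.05)&(C[...,1]>0.15)&(C[...,1]<0.4)&(C[...,0]>0.5)&(C[...,0]<0.56)
for y in np.arange(0.18,0.3,0.01):
    s=g&(abs(C[...,1]-y)<0.005); print(round(y,3),s.sum(),C[s][:,2].mean().round(3) if s.any() else 0,d["frame"][s].mean(0).round() if s.any() else 0)
for f in ("top0",):
    lid=(C[...,2]>0.15)&(C[...,2]<0.172)&(C[...,1]>0.15)&(C[...,1]<0.4)&(C[...,0]>0.43)&(C[...,0]<0.64)
    n,l,st,ce=cv2.connectedComponentsWithStats(lid.astype(np.uint8))
    for i in range(1,n):
        if st[i,4]>100: P=C[l==i]; print(st[i,4],P.mean(0).round(3),cv2.minAreaRect(np.float32(P[:,:2])))
im=cv2.imread("pics/top0.png")[145:225,165:245]; cv2.imwrite("pics/topc.png",cv2.resize(im,(600,600),interpolation=cv2.INTER_CUBIC))
E
```

```text
8978 [0.527 0.259 0.162] ((0.5350508689880371, 0.2646671235561371), (0.164260596036911, 0.18280266225337982), 2.8846378326416016)
red 206 [0.517 0.257 0.086] [0.546 0.336 0.086] ((0.531464695930481, 0.2967759668827057), (0.07857828587293625, 0.028476092964410782), 88.92384338378906)
0.18 17 -0.901 [36. 43. 51.]
0.19 27 -0.638 [56. 62. 66.]
0.2 38 -0.334 [42. 47. 52.]
0.21 29 -0.156 [39. 44. 50.]
0.22 35 -0.232 [44. 48. 52.]
0.23 29 -0.182 [101. 102. 101.]
0.24 28 0.005 [181. 177. 171.]
0.25 27 0.006 [182. 178. 172.]
0.26 24 0.011 [127. 126. 123.]
0.27 13 0.008 [ 60.  64. 107.]
0.28 14 0.012 [ 57.  62. 104.]
0.29 15 0.011 [ 58.  64. 106.]
2318 [0.534 0.261 0.161] ((0.536410391330719, 0.2629554271697998), (0.16551817953586578, 0.1839371770620346), 3.065436363220215)
```

View pics/topc.png

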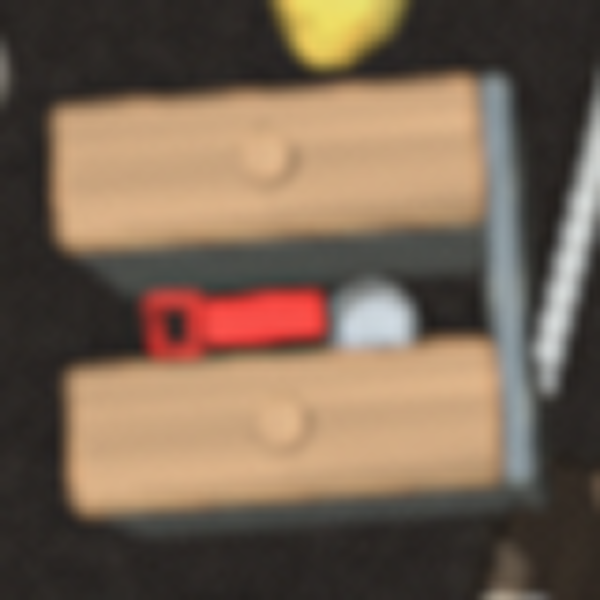

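The crop shows red eye (175,322), bar (265,315) and cup (373,315), with ~45 mm free behind the cup to the panel at (500,290). The rod foot fits there.

```bash
python3 - <<'E'
from h import *
for f in ("w2","top0"):
    d=dict(np.load(f+".npz")); C=cloud(d)
    m=(C[...,2]>0.06)&(C[...,2]<0.1)&(C[...,0]>0.45)&(C[...,0]<0.68)&(C[...,1]>0.39)&(C[...,1]<0.52)
    n,l,st,ce=cv2.connectedComponentsWithStats(m.astype(np.uint8))
    for i in range(1,n):
        if st[i,4]>20: P=C[l==i]; print(f,st[i,4],P.mean(0).round(3),P.min(0).round(3),P.max(0).round(3))
# pick rod
q0=down(-0.087)
print(inverse_kinematics([0.378,0.289,0.30],q0))
move_to([0.378,0.289,0.32],q0)
move_l([0.378,0.289,0.219],0.1)
close(); s=state(); print(s["finger_gap"],s["finger_force"],s["ee_pos"],s["ft_force"],s["time"])
move_l([0.378,0.289,0.44],0.12)
d=snap("wrist","w3"); d=snap("side","s3"); s=state(); print(s["finger_gap"],s["ft_force"],s["time"])
E
```

```text
w2 802 [0.585 0.466 0.069] [0.558 0.438 0.06 ] [0.615 0.494 0.074]
top0 106 [0.649 0.42  0.082] [0.635 0.405 0.06 ] [0.668 0.438 0.094]
top0 259 [0.586 0.464 0.069] [0.56  0.436 0.06 ] [0.615 0.492 0.078]
[ 5.81231940e-01 -2.14665309e-01  1.40018546e+00 -4.44089210e-16
  1.95607250e+00  6.68231940e-01]
0.015878083404487833 29.989010095596313 [0.37797052 0.28899629 0.2190019 ] [ 0.28555221  0.63030499 -0.34920987] 8.5917
0.01574090671844257 [ 0.09288374 -0.15813211 -1.18498916] 10.6833
```

View pics/w3.png

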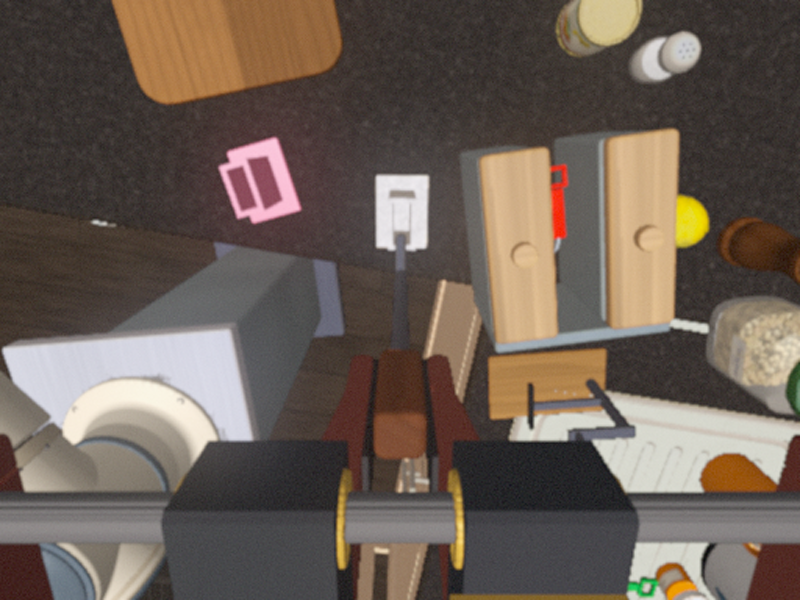

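The rod is held; the foot hangs straight below. The red dipper in the gap is at (558,205). Now above the gap, with the foot turned across it.

```bash
python3 - <<'E'
from h import *
u=np.array([np.cos(np.radians(93)),np.sin(np.radians(93)),0]); c=np.array([0.5357,0.2638,0])
q=down(np.radians(93)); p=c+u*(-0.0563)
P=lambda z:[p[0],p[1],z]
move_to(P(0.44),q)
d=snap("wrist"); cv2.imwrite("pics/w4.png",cv2.resize(d["frame"],(800,600)))
f0=state()["ft_force"]
for z in (0.38,0.32,0.26,0.219,0.216):
    move_l(P(z),0.1); f=state()["ft_force"]-f0; print(z,f.round(2))
    if abs(f).max()>4: break
snap("top","t4"); print(state()["time"])
im=cv2.imread("pics/t4.png")[200:380,220:480]; cv2.imwrite("pics/t4c.png",cv2.resize(im,(800,554),interpolation=cv2.INTER_CUBIC))
E
```

```text
0.38 [1.38 0.36 0.61]
0.32 [0.22 0.29 0.19]
0.26 [2.18 0.5  1.28]
0.219 [ 1.81 -0.28  0.25]
0.216 [ 0.77  0.17 -0.2 ]
15.5667
```

View pics/w4.png

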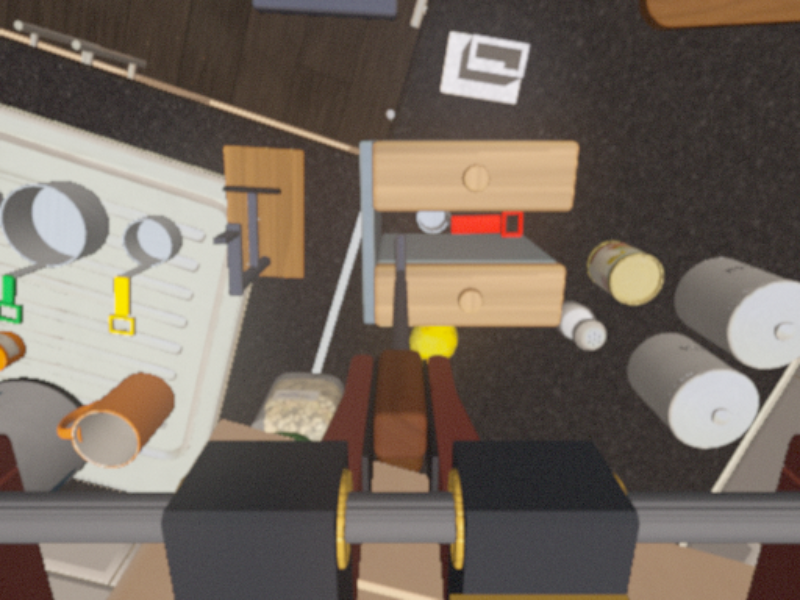

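The rod went in behind the cup with no contact force. Drawing toward the mouth.

```bash
python3 - <<'E'
from h import *
u=np.array([np.cos(np.radians(93)),np.sin(np.radians(93)),0]); c=np.array([0.5357,0.2638,0.216])
for s in (-0.03,0.0,0.04,0.08,0.106):
    move_l(c+u*s,0.06); print(s,state()["ft_force"].round(2))
move_l(c+u*0.098,0.06)
snap("top","t5"); snap("wrist","w5"); print(state()["time"])
im=cv2.imread("pics/t5.png")[180:380,180:440]; cv2.imwrite("pics/t5c.png",cv2.resize(im,(780,600),interpolation=cv2.INTER_CUBIC))
E
```

```text
-0.03 [ 0.2   0.73 -0.26]
0.0 [-1.08  0.34 -1.28]
0.04 [-0.78  0.8  -1.34]
0.08 [ 0.3   0.64 -0.73]
0.106 [-0.35 -0.41 -1.68]
19.4083
```

View pics/w5.png

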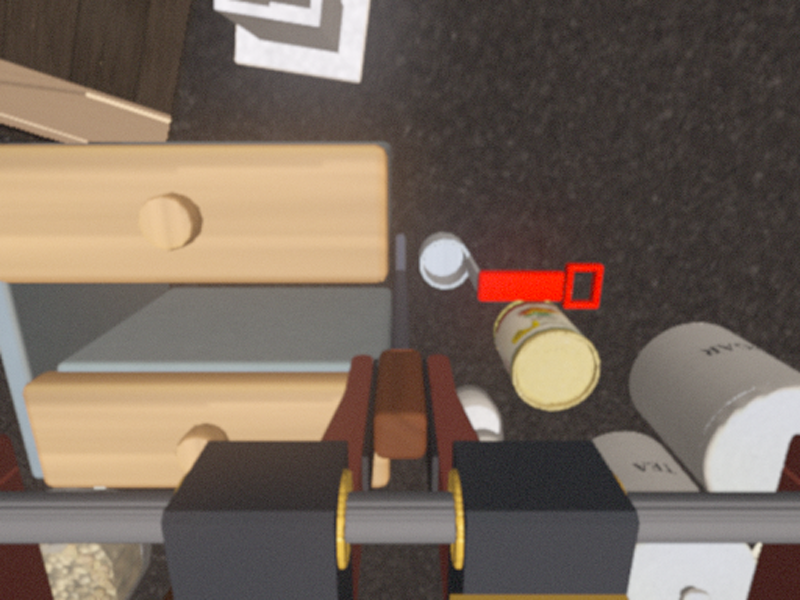

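Red dipper is fully outside the mouth (cup (442,260), eye (585,287)). Now the rod goes back to its holder.

```bash
python3 - <<'E'
from h import *
p=state()["ee_pos"]; move_l([p[0],p[1],0.43],0.2)
q0=down(-0.087); P=lambda z:[0.378,0.289,z]
move_to(P(0.44),q0); hold(0.3); f0=state()["ft_force"]
for z in (0.33,0.315,0.30,0.27,0.23,0.2205):
    move_l(P(z),0.08); f=state()["ft_force"]-f0; print(z,f.round(2))
    if abs(f).max()>5: break
else:
    gripper_open(); hold(0.3); move_l(P(0.36),0.15)
    snap("wrist","w6")
print(state()["time"])
d=dict(np.load("w6.npz")) ; C=cloud(d)
m=(abs(C[...,0]-.378)<.06)&(abs(C[...,1]-.289)<.06)&(C[...,2]>.2)&(C[...,2]<.27); print(m.sum(),C[m].mean(0),C[m].max(0))
E
```

```text
0.33 [ 0.78 -0.29 -0.15]
0.315 [ 1.04 -0.23 -0.73]
0.3 [-0.16 -0.39  0.57]
0.27 [ 1.57 -1.08  0.19]
0.23 [ 0.77 -0.09  0.55]
0.2205 [ 0.64 -0.09 -0.25]
28.7167
490 [0.37658128 0.2928779  0.23648731] [0.38471201 0.29796089 0.24798859]
```

View pics/w6.png

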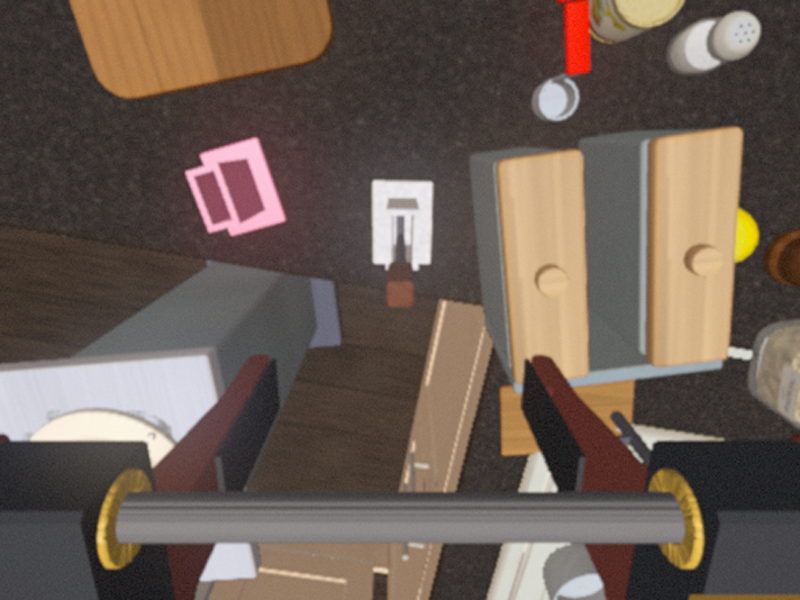

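Rod stands upright in the white holder (400,290). Next: a close look at the hook and the dippers.

```bash
python3 - <<'E'
from h import *
move_l([0.378,0.25,0.42],0.25)
move_to([0.45,0.05,0.34],down(-np.pi/2))
d=snap("wrist","w7"); C=cloud(d)
near=(abs(C[...,0]-.54)<.09)&(abs(C[...,1]-.05)<.06)
for lo,hi in [(0.04,0.075),(0.11,.135),(.14,.16),(.16,.175),(.175,.3)]:
    m=near&(C[...,2]>lo)&(C[...,2]<hi); P=C[m]
    if len(P)>5: print(lo,len(P),P.mean(0).round(4),P.min(0).round(3),P.max(0).round(3),cv2.minAreaRect(np.float32(P[:,:2])))
move_to([0.50,-0.19,0.36],down(-np.pi/2))
d=snap("wrist","w8")
for c,z in (("yellow",.092),("green",.104),("blue",.098)):
    m=mask(d,c,100,60).astype(np.uint8); m[260:]=0; n,l,st,ce=cv2.connectedComponentsWithStats(m); k=[i for i in range(1,n) if st[i,4]>60]
    v,u=np.where(np.isin(l,k)); P=np.array([world(d,a,b,z) for a,b in zip(u,v)]); print(c,[st[i].tolist() for i in k],P.min(0).round(3),P.max(0).round(3),cv2.minAreaRect(np.float32(P[:,:2])), np.median(cloud(d)[v,u,2]))
print(state()["time"])
E
```

```text
0.04 355 [0.5192 0.051  0.0607] [0.511 0.021 0.052] [0.538 0.08  0.064] ((0.5244845747947693, 0.05029900372028351), (0.05840246379375458, 0.02718268521130085), 87.99063110351562)
0.11 875 [0.5774 0.0505 0.1249] [0.538 0.044 0.119] [0.61  0.058 0.13 ] ((0.5740699172019958, 0.05036381632089615), (0.013908040709793568, 0.0718545988202095), 88.8629150390625)
0.14 12 [0.5442 0.0509 0.1574] [0.544 0.045 0.149] [0.544 0.056 0.16 ] ((0.5442932844161987, 0.05090624466538429), (0.010996954515576363, 0.000257497769780457), 89.19037628173828)
0.16 72 [0.5471 0.0509 0.1649] [0.545 0.046 0.162] [0.55  0.056 0.169] ((0.5472323298454285, 0.050880078226327896), (0.004615258891135454, 0.010648149065673351), 0.12573517858982086)
yellow [[160, 31, 22, 58, 627]] [ 0.583 -0.098  0.092] [ 0.647 -0.072  0.092] ((0.6150236129760742, -0.0833299532532692), (0.025145629420876503, 0.06466152518987656), 84.87699890136719) 0.09075521024353524
green [[251, 18, 24, 49, 355]] [ 0.608 -0.209  0.104] [ 0.659 -0.182  0.104] ((0.6328904628753662, -0.19272243976593018), (0.024451112374663353, 0.04968392103910446), 78.49920654296875) 0.10276580410962594
blue [[333, 34, 24, 52, 503]] [ 0.586 -0.307  0.098] [ 0.643 -0.28   0.098] ((0.6144359707832336, -0.29198911786079407), (0.0259883813560009, 0.0568755678832531), 85.72785186767578) 0.09662368002608088
31.1667
```

View pics/w7.png

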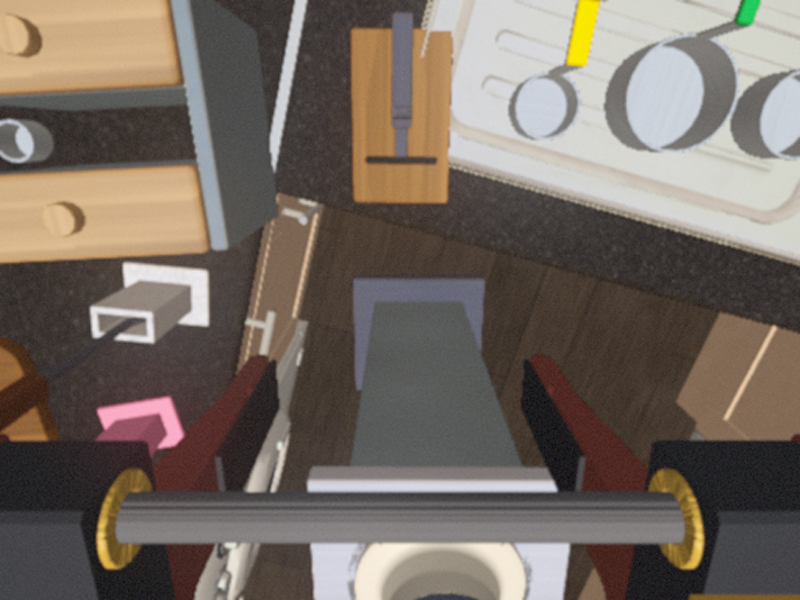

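w7: hook stand arm along x at (402,90), tip at (402,118), rest at (402,160). From depth the tip centre is (0.547, 0.051) and the arm runs along +x. All three drainer dippers are present, so the order is green, blue, yellow, red. Picking green.

```bash
cat >> h.py <<'E'
SP=dict(green=(.100,.029),blue=(.094,.036),yellow=(.088,.043),red=(.082,.050))
def eye(d,c,z,rows=384):
    m=mask(d,c,100,50).astype(np.uint8)*255; m[rows:]=0
    cs,hi=cv2.findContours(m,cv2.RETR_CCOMP,cv2.CHAIN_APPROX_NONE)
    i=max((i for i in range(len(cs)) if hi[0][i][3]>=0),key=lambda i:cv2.contourArea(cs[i]))
    M=cv2.moments(cs[i]); E=world(d,M["m10"]/M["m00"],M["m01"]/M["m00"],z)
    par=np.zeros_like(m); cv2.drawContours(par,cs,hi[0][i][3],255,-1)
    v,u=np.where(par&m); P=np.array([world(d,a,b,z+.004) for a,b in zip(u,v)])
    r=np.linalg.norm(P[:,:2]-E[:2],axis=1); B=P[(r>.018)].mean(0); h=E-B
    return E,np.arctan2(h[1],h[0]),cv2.contourArea(cs[i])
TIP=np.array([.5472,.0509]); HK=np.radians(-1)
def ax(h): return np.array([np.cos(h),np.sin(h)])
def hand_eye(c):
    s=state(); E,h,a=eye(snap("wrist"),c,s["ee_pos"][2]-.002); return E[:2]-s["ee_pos"][:2],h,a
E
cat > pick.py <<'E'
import sys
from h import *
c=sys.argv[1]; hb,L=SP[c]; E=np.array(eval(sys.argv[2])); h=eval(sys.argv[3])
zl=.33
for k in range(2):
    g=E[:2]-L*ax(h); p=g-.03*ax(h)
    q=down(h-np.pi/2)
    if k==0: move_to([p[0],p[1],.28],q)
    else: move_l([p[0],p[1],.24],.2,q)
    E,h,a=eye(snap("wrist",f"p_{c}{k}"),c,hb); print("eye",E.round(4),np.degrees(h).round(2),a)
g=E[:2]-L*ax(h); q=down(h-np.pi/2)
move_l([g[0],g[1],.20],.2,q); move_l([g[0],g[1],hb+.002],.1)
close(); s=state(); print("gap",s["finger_gap"],s["finger_force"],s["ft_force"].round(1))
move_l([g[0],g[1],zl],.15); hold(.2)
o,hh,a=hand_eye(c); s=state(); print("offset along,across",o@ax(h),o@[-np.sin(h),np.cos(h)],np.degrees(hh-h),a,s["ft_force"].round(1),s["finger_gap"],s["time"])
snap("wrist",f"h_{c}")
E
python3 pick.py green "[.648,-.197]" "np.radians(-8)"
```

```text
eye [ 0.6484 -0.1958  0.1   ] -10.71 332.5
eye [ 0.6485 -0.196   0.1   ] nan 400.5h.py:38: RuntimeWarning: Mean of empty slice.
  r=np.linalg.norm(P[:,:2]-E[:2],axis=1); B=P[(r>.018)].mean(0); h=E-B
  ret = um.true_divide(
  r = _umath_linalg.det(a, signature=signature)
Traceback (most recent call last):
  File "pick.py", line 11, in <module>
    g=E[:2]-L*ax(h); q=down(h-np.pi/2)
                       ~~~~^^^^^^^^^^^
  File "h.py", line 25, in down
    return R.from_matrix(np.stack([x,y,z],1)).as_quat(scalar_first=True)
           ~~~~~~~~~~~~~^^^^^^^^^^^^^^^^^^^^^
  File "scipy/spatial/transform/_rotation.pyx", line 1159, in scipy.spatial.transform._rotation.Rotation.from_matrix
numpy.linalg.LinAlgError: SVD did not converge
```

```bash
python3 - <<'E'
from h import *
d=dict(np.load("p_green1.npz")); m=mask(d,"green",100,50); a=d["frame"].copy(); a[m]=(255,0,255)
cv2.imwrite("pics/g1.png",np.hstack([d["frame"][0:300,100:400],a[0:300,100:400]]))
E
```

```text
(no output)
```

View pics/g1.png

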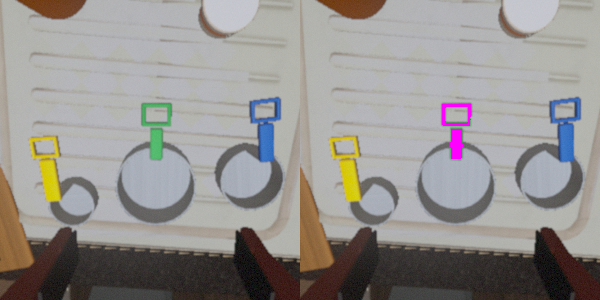

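The mask splits eye (457,114) from bar (457,143), so I'll use all same-colour pixels near the eye for the heading.

```bash
python3 - <<'E'
s=open("h.py").read()
s=s.replace('''    par=np.zeros_like(m); cv2.drawContours(par,cs,hi[0][i][3],255,-1)
    v,u=np.where(par&m)''','''    v,u=np.where(m)''').replace("B=P[(r>.018)].mean(0)","B=P[(r>.018)&(r<.09)].mean(0)")
open("h.py","w").write(s)
E
python3 pick.py green "[.6485,-.196]" "np.radians(-10.7)"
```

```text
eye [ 0.6482 -0.1961  0.1   ] -11.45 308.5
eye [ 0.6483 -0.1959  0.1   ] -10.92 424.5
gap 0.011701610354184476 30.000189431011677 [ 0.1 -1.1  0.3]
offset along,across 0.029509972701230836 0.00029112424211817536 0.12863347909326517 890.5 [-0.1 -0.  -1.3] 0.011689875849804604 37.5
```

```bash
cat > hang.py <<'E'
import sys
from h import *
c,n=sys.argv[1],int(sys.argv[2]); hb,L=SP[c]; bias=float(sys.argv[3]) if len(sys.argv)>3 else -.0015
q=down(HK-np.pi/2)
g=TIP-(L-bias)*ax(HK)
move_to([g[0],g[1],.33],q); hold(.3)
o,hh,a=hand_eye(c); print("held",o@ax(HK),o@[-np.sin(HK),np.cos(HK)],np.degrees(hh-HK),a)
g=TIP+bias*ax(HK)-o; move_l([g[0],g[1],.24],.15); hold(.2)
f0=state()["ft_force"]; zt=.129+.008*n+.002
for z in list(np.arange(.20,zt+.004,-.008))+[zt+.003]:
    move_l([g[0],g[1],z],.06); f=state()["ft_force"]-f0; 
    if abs(f).max()>3: print(z,f.round(1))
    if abs(f).max()>6: sys.exit("blocked")
snap("side",f"s_{c}_pre")
gripper_open(); hold(.4); move_l([g[0],g[1],.26],.15); hold(.2)
move_l([.47,.05,.33],.2); d=snap("wrist",f"a_{c}"); print(state()["time"])
try: E,h,a=eye(d,c,zt); print("hung eye",E.round(4),np.degrees(h),a)
except Exception as e: print(e)
C=cloud(d); m=mask(d,c,100,50); print("bar z",np.percentile(C[m][:,2],[10,50,90]).round(4))
E
python3 hang.py green 0
python3 -c "
import cv2
a=cv2.imread('pics/a_green.png');cv2.imwrite('pics/a1.png',a[0:400,200:700])"
```

```text
held 0.029037765988027958 0.0005134264892314917 0.049077247348329425 773.5
46.7
hung eye [0.5443 0.0511 0.131 ] -0.6043115980327807 253.5
bar z [0.1294 0.1313 0.1331]
```

View pics/a1.png

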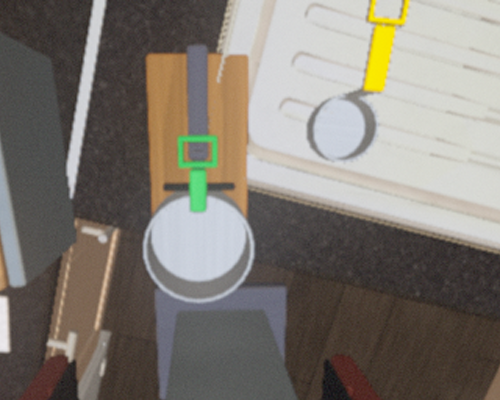

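Green hangs on the hook: eye around the tip at (197,152), cup at (198,245) against the rest. Next is blue.

```bash
python3 pick.py blue "[.632,-.293]" "np.radians(-5)"
```

```text
eye [ 0.6336 -0.2943  0.094 ] -2.94 309.0
eye [ 0.6335 -0.2945  0.094 ] -3.28 402.5
gap 0.013763928696629785 29.994866251945496 [ 0.8 -0.4 -0.6]
offset along,across 0.03601276332441509 0.0006365576931484345 0.31506418863487007 978.5 [ 0.8  0.3 -1.3] 0.013562273677948274 53.1583
```

```bash
python3 hang.py blue 1 && python3 pick.py yellow "[.636,-.085]" "np.radians(-5)"
python3 -c "
import cv2
a=cv2.imread('pics/a_blue.png');b=cv2.imread('pics/h_yellow.png');import numpy as np
cv2.imwrite('pics/a2.png',np.hstack([a[0:400,200:550],b[100:500,200:600]]))"
```

```text
held 0.036093311574606116 0.0005390491565217924 0.19428286836027966 950.0
62.2833
hung eye [0.5443 0.0511 0.139 ] 0.41880262405303553 267.0
bar z [0.1372 0.1397 0.1423]
eye [ 0.6376 -0.0842  0.088 ] -6.58 299.0
eye [ 0.6378 -0.0841  0.088 ] -6.5 383.5
gap 0.016213726369088754 29.997985661029816 [-1.   0.3  0.3]
offset along,across 0.04278623872373245 0.0005221117677546845 0.05764976714029397 996.5 [ 1.1 -0.1 -0.6] 0.01568036291563294 68.1917
```

View pics/a2.png

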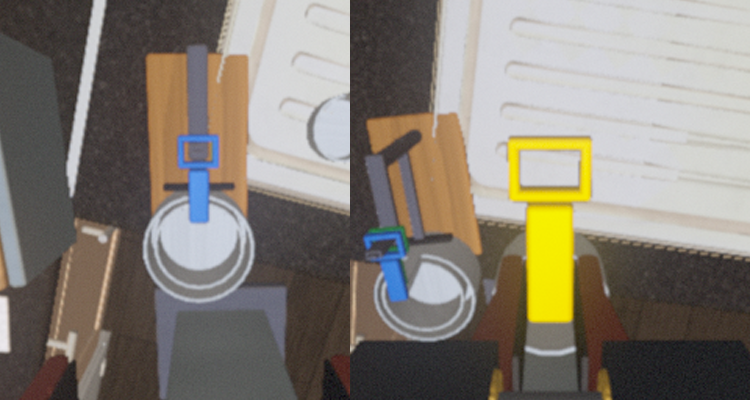

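Blue is nested in green (eye (197,152)), and yellow is firmly held. Hanging yellow, then locating red.

```bash
python3 hang.py yellow 2 && python3 - <<'E'
from h import *
d=dict(np.load("t5.npz")); m=mask(d,"red"); k=np.zeros_like(m); k[150:215,120:220]=1; m&=k
v,u=np.where(m); P=np.array([world(d,a,b,.086) for a,b in zip(u,v)]); P=P[(P[:,1]>.37)&(P[:,1]<.52)]; print(len(P),P.min(0),P.max(0),cv2.minAreaRect(np.float32(P[:,:2])))
E
```

```text
held 0.042762680739124065 0.0004491994247782996 -2.042014903691378 967.5
76.2917
hung eye [0.5447 0.0513 0.147 ] 0.2852163702760866 236.5
bar z [0.0348 0.1483 0.4221]
94 [0.50768134 0.37039261 0.086     ] [0.55354555 0.47985621 0.086     ] ((0.5243865251541138, 0.4223572611808777), (0.02496614307165146, 0.11308401823043823), 19.22733497619629)
```

```bash
sed -i 's/m=mask(d,c,100,50).astype/m=mask(d,c,100,150 if c=="red" else 50).astype/' h.py
python3 pick.py red "[.527,.467]" "np.radians(92)"
python3 -c "
import cv2,numpy as np
a=cv2.imread('pics/a_yellow.png');b=cv2.imread('pics/h_red.png')
cv2.imwrite('pics/a3.png',np.hstack([a[0:400,200:550],b[100:500,200:600]]))"
```

```text
eye [0.5243 0.4708 0.082 ] 92.71 234.0
eye [0.524  0.4707 0.082 ] 93.33 298.0
gap 0.017410825021774774 29.97920572757721 [-0.1  0.3 -0.1]
offset along,across 0.049436444071887756 0.0017368318614860117 -2.1033996455500734 984.0 [-0.7  0.3 -0.8] 0.017450981616115996 82.8667
```

View pics/a3.png

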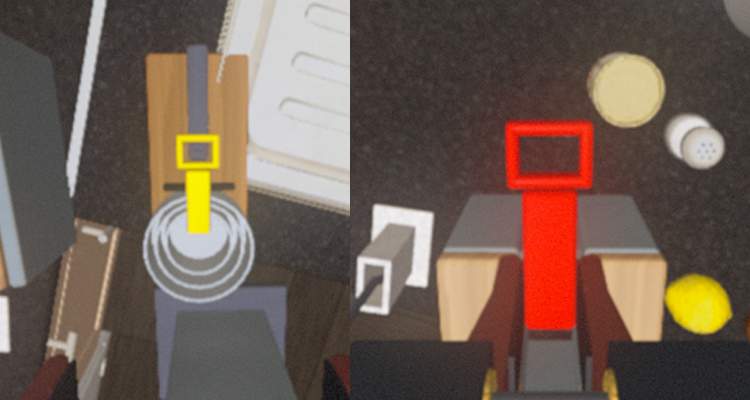

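Yellow is nested (eye (197,152)), and red is held squarely. Hanging red.

```bash
python3 hang.py red 3 && python3 - <<'E'
from h import *
snap("side","sf"); print(state()["time"],state()["ft_force"])
a=cv2.imread('pics/a_red.png');b=cv2.resize(cv2.imread('pics/sf.png')[200:400,230:480],(500,400))
cv2.imwrite('pics/a4.png',np.hstack([a[0:400,200:480],b]))
E
```

```text
held 0.047587106573847224 0.0007860050340611798 0.35107232679119665 1027.0
91.3
hung eye [0.5445 0.0495 0.155 ] -2.0136787597360297 292.5
bar z [0.1553 0.3729 0.3989]
91.35 [ 0.043281    0.13123695 -0.13886254]
```

View pics/a4.png

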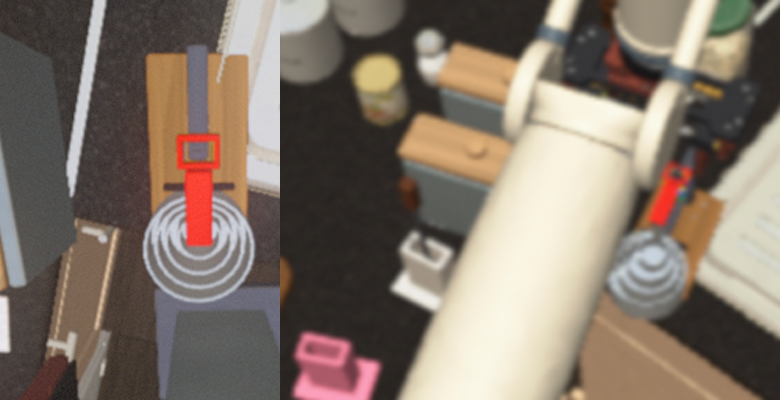

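All four are nested on the hook in order, red on top with its eye round the tip (197,152). The rod stands in the white holder.

```bash
python3 -c "
from bench import *
print(job_done())"
```

```text
the job is handed in; nothing more can be done
None
```

All four dippers hang nested on the hook in order (green, blue, yellow, red); the red one was drawn out of the gap with the rod, the rod stands back in its white holder, and the job was handed in at about 91 s, with no verdict returned.

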